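Check clay tiles with the moisture meter and stack them on the kiln shelf

TASK

These unfired clay tiles are due to be fired. Take the moisture meter from its cradle and check every tile, starting with the largest (it dries slowest) and working down in size: with the meter upright, rest its ball gently for a good second on the stamped ring in the tile's middle, then on the ring near its end. Then stand the meter back in its cradle. Finally stack the tiles squarely in one pile on the middle of the kiln shelf, the largest at the bottom and each one centred and lined up on the one below; set them down without letting one drop, for the clay is brittle, and leave everything else on the table alone.

Things in the scene. Friction and masses are not known exactly. Their poses are not given: they have to be found in the camera images.
- tile_A: largest of the four sizes of unfired grey clay tile: flat, 112 mm long (its x) x 60 mm wide (its y) x 14 mm thick, lying flat; may be absent. Origin: centre of its underside; z up. Rigid but brittle; about 170 g
- mid_A (a point): the stamped ring (14 mm across, with a dot) in the middle of that tile's top face; the point is the ring's centre, 14 mm above the tile's origin
- end_A (a point): the second such ring on that tile's top face, on its long centre line 12 mm from the short edge at +x; the point is the ring's centre, 44 mm along x from the middle ring
- tile_B: second largest of the four sizes of unfired grey clay tile: flat, 96 mm long (its x) x 52 mm wide (its y) x 14 mm thick, lying flat; may be absent. Origin: centre of its underside; z up. Rigid but brittle; about 126 g
- mid_B (a point): the stamped ring (14 mm across, with a dot) in the middle of that tile's top face; the point is the ring's centre, 14 mm above the tile's origin
- end_B (a point): the second such ring on that tile's top face, on its long centre line 12 mm from the short edge at +x; the point is the ring's centre, 36 mm along x from the middle ring
- tile_C: third largest of the four sizes of unfired grey clay tile: flat, 80 mm long (its x) x 44 mm wide (its y) x 14 mm thick, lying flat; may be absent. Origin: centre of its underside; z up. Rigid but brittle; about 89 g
- mid_C (a point): the stamped ring (14 mm across, with a dot) in the middle of that tile's top face; the point is the ring's centre, 14 mm above the tile's origin
- end_C (a point): the second such ring on that tile's top face, on its long centre line 12 mm from the short edge at +x; the point is the ring's centre, 28 mm along x from the middle ring
- tile_D: smallest of the four sizes of unfired grey clay tile: flat, 64 mm long (its x) x 36 mm wide (its y) x 14 mm thick, lying flat; may be absent. Origin: centre of its underside; z up. Rigid but brittle; about 58 g
- mid_D (a point): the stamped ring (14 mm across, with a dot) in the middle of that tile's top face; the point is the ring's centre, 14 mm above the tile's origin
- end_D (a point): the second such ring on that tile's top face, on its long centre line 12 mm from the short edge at +x; the point is the ring's centre, 20 mm along x from the middle ring
- meter: hand-held moisture meter: grey housing 28 mm thick (its x) x 54 mm wide (y) x 90 mm high, with a sprung 18 mm steel ball sensor below it; upright in the cradle at the start. Origin: centre of the housing's underside; z up. Grip it across the 28 mm near its top, about 65 mm above its underside (lower down, its top fouls the inside of the gripper). About 160 g with the sensor
- ball_tip (a point): lowest point of the meter's ball sensor, on the housing's axis, 45 mm below the housing's underside when the sensor is out. The ball slides up towards the housing against a spring: 0.8 N starts it, 4.8 N pushes it the full 10 mm, after which it is hard
- cradle_seat (a point): middle of the seat of the meter's fixed black cradle, 55 mm above the table, where the centre of the housing's underside belongs. The cradle is two blocks with a 28 mm slot between them (along its x) that the ball hangs in; footprint 80 mm (x) x 116 mm (y). The housing stands on the blocks, its x and y along the cradle's, inside a rim 8 mm high that leaves 6 mm in x and 7 mm in y on each side
- shelf: kiln shelf: fixed cream slab 190 x 190 mm with trimmed corners, 14 mm thick, lying on the table. Origin: centre of its underside
- shelf_mid (a point): centre of the kiln shelf's upper face, 14 mm above the table
- glaze_jar: closed glaze jar, 66 mm across, 85 mm high; a bystander, loose, not to be disturbed. Origin: centre of its underside
- water_bowl: blue water bowl, 124 mm across, 55 mm high; a bystander, loose, not to be disturbed. Origin: centre of its underside
- brush_mug: steel mug with brushes standing in it, 70 mm across, mug 90 mm and brushes about 180 mm high; a bystander, loose, not to be disturbed. Origin: centre of its underside
- roller: small wooden roller lying down, 210 mm long along its x, 30 mm thick; a bystander, loose, not to be disturbed. Origin: centre of its underside
- loop_tool: wooden-handled wire loop tool lying down, 165 mm long along its x, 12 mm thick; a bystander, loose, not to be disturbed. Origin: centre of its underside
- wood_rib: flat wooden rib 85 x 45 x 7 mm; a bystander, loose, not to be disturbed. Origin: centre of its underside
- kiln_post: square kiln post standing up, 36 x 36 x 75 mm; a bystander, loose, not to be disturbed. Origin: centre of its underside

How it is judged (in metres and radians):
On the way, in this order (a step that is already met when the one before it is completed fails the run):
1. the upright meter's ball rests on the middle ring of tile_A, if present (distance between ball_tip and mid_A below 0.007 m and contact force between meter and tile_A above 0.5 N and angle between the z axis of meter and the z axis of tile_A, either way round below 0.35 rad), for 0.8 s.
2. the upright meter's ball rests on the end ring of tile_A, if present (distance between ball_tip and end_A below 0.007 m and contact force between meter and tile_A above 0.5 N and angle between the z axis of meter and the z axis of tile_A, either way round below 0.35 rad), for 0.8 s.
3. the upright meter's ball rests on the middle ring of tile_B, if present (distance between ball_tip and mid_B below 0.007 m and contact force between meter and tile_B above 0.5 N and angle between the z axis of meter and the z axis of tile_B, either way round below 0.35 rad), for 0.8 s.
4. the upright meter's ball rests on the end ring of tile_B, if present (distance between ball_tip and end_B below 0.007 m and contact force between meter and tile_B above 0.5 N and angle between the z axis of meter and the z axis of tile_B, either way round below 0.35 rad), for 0.8 s.
5. the upright meter's ball rests on the middle ring of tile_C, if present (distance between ball_tip and mid_C below 0.007 m and contact force between meter and tile_C above 0.5 N and angle between the z axis of meter and the z axis of tile_C, either way round below 0.35 rad), for 0.8 s.
6. the upright meter's ball rests on the end ring of tile_C, if present (distance between ball_tip and end_C below 0.007 m and contact force between meter and tile_C above 0.5 N and angle between the z axis of meter and the z axis of tile_C, either way round below 0.35 rad), for 0.8 s.
7. the upright meter's ball rests on the middle ring of tile_D, if present (distance between ball_tip and mid_D below 0.007 m and contact force between meter and tile_D above 0.5 N and angle between the z axis of meter and the z axis of tile_D, either way round below 0.35 rad), for 0.8 s.
8. the upright meter's ball rests on the end ring of tile_D, if present (distance between ball_tip and end_D below 0.007 m and contact force between meter and tile_D above 0.5 N and angle between the z axis of meter and the z axis of tile_D, either way round below 0.35 rad), for 0.8 s.
9. the meter stands released in its cradle (horizontal distance between meter and cradle_seat below 0.015 m and distance between meter and cradle_seat below 0.016 m and angle between meter's own z axis and vertical below 0.1 rad and contact force between the fingers and meter below 0.1 N and linear speed of meter below 0.02 m/s), for 0.2 s.
10. the tiles stand released in one square pile on the shelf, larger below smaller (horizontal distance between each of tile_A, tile_B, tile_C, tile_D and shelf_mid below 0.03 m and z of each of tile_A, tile_B, tile_C, tile_D in the frame of shelf_mid above -0.003 m and angle between each of tile_A, tile_B, tile_C, tile_D's own z axis and vertical below 0.08 rad and linear speed of each of tile_A, tile_B, tile_C, tile_D below 0.02 m/s and contact force between the fingers and tile_A below 0.1 N and contact force between the fingers and tile_B below 0.1 N and horizontal distance between each of tile_B, tile_C, tile_D and tile_A below 0.01 m and z of each of tile_B, tile_C, tile_D in the frame of tile_A above 0.01 m and angle between the x axis of each of tile_B, tile_C, tile_D and the x axis of tile_A, either way round below 0.14 rad and contact force between the fingers and tile_C below 0.1 N and horizontal distance between each of tile_C, tile_D and tile_B below 0.01 m and z of each of tile_C, tile_D in the frame of tile_B above 0.01 m and angle between the x axis of each of tile_C, tile_D and the x axis of tile_B, either way round below 0.14 rad and contact force between the fingers and tile_D below 0.1 N and horizontal distance between tile_D and tile_C below 0.01 m and z of tile_D in the frame of tile_C above 0.01 m and angle between the x axis of tile_D and the x axis of tile_C, either way round below 0.14 rad), for 0.3 s.
At the end, for the whole second after the job is handed in: Meter upright and released in its cradle (within 15 mm); every tile present flat, released and at rest in one pile, within 30 mm of the middle of the kiln shelf, larger below smaller, centres within 10 mm of each other and long sides parallel within 8 degrees (all of step 9 and all of step 10); the robot touches nothing.
It fails at once if the ball is pressed on a tile with more than 15 N (contact force between meter and tile_A above 15 N or contact force between meter and tile_B above 15 N or contact force between meter and tile_C above 15 N or contact force between meter and tile_D above 15 N).
It fails at once if a tile is let fall freely from more than about 50 mm ((linear speed of tile_A above 1 m/s and contact force between tile_A and anything else below 0.01 N) or (linear speed of tile_B above 1 m/s and contact force between tile_B and anything else below 0.01 N) or (linear speed of tile_C above 1 m/s and contact force between tile_C and anything else below 0.01 N) or (linear speed of tile_D above 1 m/s and contact force between tile_D and anything else below 0.01 N)).
It fails at once if a bystander is moved more than 40 mm (distance of any of glaze_jar, water_bowl, brush_mug, roller, loop_tool, wood_rib, kiln_post from where it was at the start of the episode above 0.04 m).
Of tile_A, tile_B, tile_C, tile_D only 3 to 4 are there at a start; the rules pass over those that are not, and their reading is None.
At some moment in a run one of tile_C, tile_D may be knocked a few centimetres aside while the robot is not near it.
It also fails if it takes over 210 s, if anything falls off the work surface, if the arm or the gripper's body presses on something with over 40 N, if the wrist force passes 120 N, or if a joint passes its speed limit or range.

ROBOT

A 6-joint arm with a two-finger parallel gripper is mounted at the origin on the work surface. World frame = base frame: x ahead of the robot, y to its left, z up, the work surface at z = 0. Lengths are in m, angles in degrees, forces in N, time in s.
With the tool pointing down it reaches from about 0.325 to 0.85 m from the base axis. Payload 15.5 kg.
Tool frame: the origin (TCP) lies at the very end of the fingers, on their centre line; the grasp point (between the pads) lies arm.grip_depth behind it (arm.grip_depth is the distance from the TCP to the grasp point, in m); z points along the fingers, y is the line along which they close (so a half turn about z gives the same grasp; the last joint's range is limited). The gripper opens to 91 mm and grips with 3 to 60 N. Pads are 32 mm wide; open, the fingers measure 118 mm over their backs; the gripper's body (76 mm by 178 mm) begins 60 mm behind the grasp point.
Start: joints at [71.763, 28.281, 77.091, -0, 74.628, -5.472], TCP at [0.138, 0.61, 0.214] pointing down, gripper open.
Joint ranges: [-166.48, 166.48], [-47.26, 123.95], [12.59, 153.08], [-70.14, 250.14], [6.76, 159.57], [-176.63, 176.63]. Speed limits (degrees/s): [108.29, 108.29, 147.25, 172.46, 172.46, 172.46].

INTERFACE

Orientations are given as a 3x3 rotation matrix whose columns are the frame's x, y, z axes.
In Python, from rig import arm gives the robot as it stands. Calls block until the motion is done:
- arm.move_to(position, orientation): joint-space move of the TCP to a pose.
- arm.move_l(position, orientation=None, feed=0.15): straight line of the TCP; orientation=None keeps the orientation; feed is the mean speed in m/s.
- arm.move_joints(angles): joint-space move.
- arm.grip(opening): finger opening in m; the grip force is fixed at half the most; returns when the fingers have stopped.
- arm.sleep(seconds).
- arm.solve_ik(position, orientation): joint angles nearest the present ones, or None.
- arm.snapshot(name): name is "scene" or "side" or "wrist"; returns the picture (400x640x3 uint8, red, green, blue); there is no depth.
- arm.get_calibration(name): a dict with "intrinsics" (3x3 intrinsics, pixels), "cam_to_world" (4x4, takes a point from camera to world coordinates). Camera axes: x right, y down, z forward; pixel columns grow to the right and rows downward; lengths in m; the calibration is good to about 2 mm. A picture is of the moment at which its call begins: read the wrist's pose just before it. get_calibration takes no time and is no camera call; for the wrist camera it gives the pose at the moment of the call.
A pose or a line that the arm cannot do raises arm.Unreachable and nothing moves.
- arm.sign_off(): hands the job in; it is judged then, once.
Readings, each from a call of its own:
- arm.current_t(): time.
- arm.current_joint_positions(): joint angles.
- arm.current_dq(): joint speeds.
- arm.current_tau(): joint torques, N m.
- arm.current_ee_pos(): TCP position.
- arm.current_tool_rot(): TCP orientation.
- arm.current_force(): force on the tool from outside, world axes, zero at the start.
- arm.current_torque(): the same for the moment, N m.
- arm.current_width(): finger opening in m.
- arm.current_grasp_force(): force on a finger pad.
Only numpy, scipy, OpenCV 4.12 (cv2) and the standard library are available. Lean on these libraries where they do the work, as an engineer would, in place of code of your own. Each camera call takes 0.05 s, during which the arm holds its last target. There are 200 camera calls.

## Working session

There is one attempt and no reset: what is moved stays moved. The work goes in short steps, each a Python script; the robot and the scene stay as the last script left them, time stands still between calls to the robot, and variables do not carry over. Pictures are saved under pics/ and viewed, at most 14 in all, crops included, and the job is handed in when it is done.

```bash
ls; mkdir -p pics; python3 - <<'E'
from rig import arm
import cv2,numpy as np
for n in("scene","side","wrist"):
    im=arm.snapshot(n); cv2.imwrite(f"pics/{n}0.png",im[:,:,::-1]); c=arm.get_calibration(n)
    print(n,np.round(c["intrinsics"],1).tolist(),np.round(c["cam_to_world"],3).tolist())
print(arm.grip_depth,arm.current_width(),arm.current_tool_rot(),arm.current_t())
E
```

```text
pics
scene [[467.8, 0.0, 325.2], [0.0, 467.8, 200.9], [0.0, 0.0, 1.0]] [[-0.657, 0.425, -0.623, 1.297], [0.754, 0.364, -0.547, 0.697], [-0.006, -0.829, -0.56, 0.73], [0.0, 0.0, 0.0, 1.0]]
side [[370.2, 0.0, 318.7], [0.0, 370.2, 197.7], [0.0, 0.0, 1.0]] [[-0.845, -0.377, 0.379, 0.232], [-0.534, 0.571, -0.623, 0.608], [0.018, -0.729, -0.684, 0.671], [0.0, 0.0, 0.0, 1.0]]
wrist [[287.9, 0.0, 322.6], [0.0, 287.9, 198.0], [0.0, 0.0, 1.0]] [[0.222, 0.935, 0.277, 0.06], [0.975, -0.212, -0.064, 0.627], [-0.002, 0.284, -0.959, 0.385], [0.0, 0.0, 0.0, 1.0]]
0.0188 0.09137960864384838 [[-9.75274726e-01  2.20995741e-01 -3.03249542e-04]
 [ 2.20995928e-01  9.75274317e-01 -8.97592540e-04]
 [ 9.73873619e-05 -9.42416232e-04 -9.99999551e-01]] 0.15
```

View pics/scene0.png

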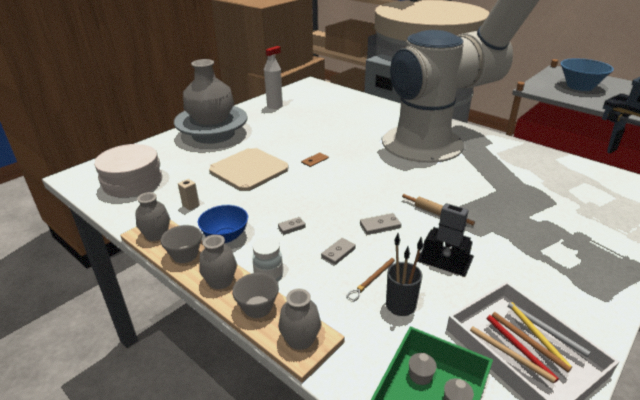

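View pics/side0.png

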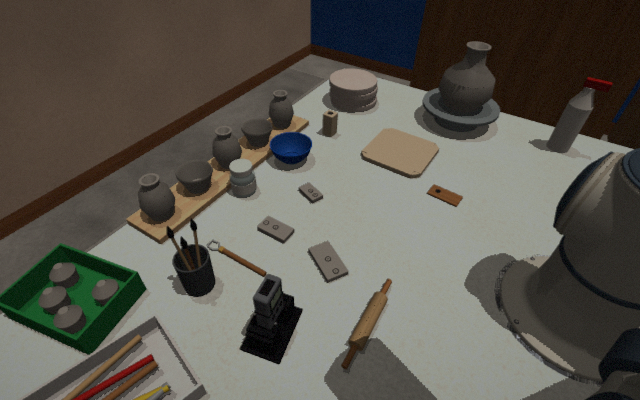

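View pics/wrist0.png

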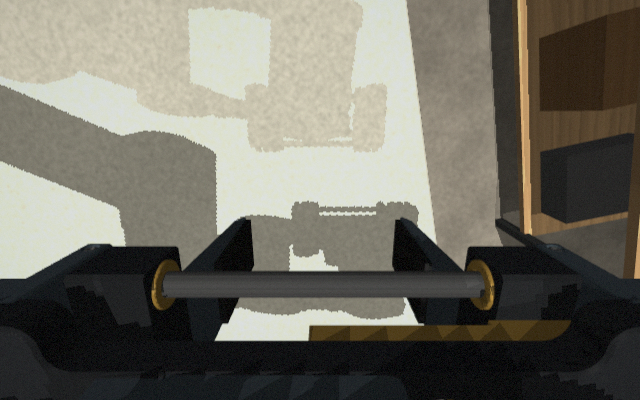

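The scene and side views show three tiles: scene (380,224), (338,250), (292,225); side (328,260), (276,229), (311,192). The meter stands in the cradle at scene (450,235) and side (270,300). The shelf is at scene (248,168). The wrist view shows only empty table. Next I measure roughly, then refine with the wrist camera.

```bash
cat > h.py <<'E'
from rig import arm
import cv2,numpy as np
def cast(px,cal,z):
    K=cal["intrinsics"];T=cal["cam_to_world"]
    px=np.atleast_2d(np.asarray(px,float))
    d=np.c_[px,np.ones(len(px))]@np.linalg.inv(K).T@T[:3,:3].T
    o=T[:3,3]
    return (o+d*((z-o[2])/d[:,2])[:,None])[:,:2]
def proj(P,cal):
    T=cal["cam_to_world"];q=(np.atleast_2d(P)-T[:3,3])@T[:3,:3]
    q=q@cal["intrinsics"].T
    return q[:,:2]/q[:,2:]
def R(yaw):  # tool down, closing line (tool y) at angle yaw deg from world x
    a=np.radians(yaw);y=np.array([np.cos(a),np.sin(a),0]);z=np.array([0,0,-1.])
    return np.c_[np.cross(y,z),y,z]
def rect(pts):
    (c,(w,h),a)=cv2.minAreaRect(pts.astype(np.float32)*1000)
    if w<h: w,h,a=h,w,a+90
    return np.array(c)/1000,w,h,(a+90)%180-90
E
python3 - <<'E'
from h import *
seeds={"scene":{"t1":(380,219),"t2":(334,250),"t3":(288,224),"shelf":(248,168)},"side":{"t1":(335,265),"t2":(281,232),"t3":(316,194),"shelf":(400,150)}}
for n in("scene","side"):
    im=cv2.imread(f"pics/{n}0.png");cal=arm.get_calibration(n)
    g=cv2.cvtColor(im,cv2.COLOR_BGR2HSV)
    for k,s in seeds[n].items():
        print(n,k,im[s[1],s[0]],np.round(cast(s,cal,.014),3))
        if k=="shelf": m=((g[...,1]>40)&(g[...,2]>150)).astype(np.uint8)
        else: m=(g[...,2]<190).astype(np.uint8)
        c,l,st,_=cv2.connectedComponentsWithStats(m); i=l[s[1],s[0]]
        if i==0: print("none");continue
        cs,_=cv2.findContours((l==i).astype(np.uint8),cv2.RETR_EXTERNAL,cv2.CHAIN_APPROX_NONE)
        c,w,h,a=rect(cast(max(cs,key=len)[:,0],cal,.014)); print("   ",np.round(c,4),round(w),round(h),round(a,1),st[i])
    for k,p,z in [("jar",(267,247),.085),("post",(188,184),.075),("mug",(403,268),.09)] if n=="scene" else [("jar",(241,168),.085),("post",(330,115),.075),("mug",(193,250),.09)]:
        print(k,np.round(cast(p,cal,z),3))
E
python3 -c "
import cv2
for n,(x,y,w,h) in dict(scene=(370,180,130,100),side=(220,260,130,100)).items():
    im=cv2.imread(f'pics/{n}0.png')[y:y+h,x:x+w]; cv2.imwrite(f'pics/{n}crop.png',cv2.resize(im,None,fx=3,fy=3,interpolation=2))
a=cv2.imread('pics/scenecrop.png');b=cv2.imread('pics/sidecrop.png');cv2.imwrite('pics/both.png',cv2.hconcat([a,b]))"
```

```text
scene t1 [126 137 144] [[0.471 0.16 ]]
    [0.4877 0.1707] 102 67 -31.8 [360 214  42  22 611]
scene t2 [155 165 175] [[0.643 0.15 ]]
    [0.6399 0.159 ] 91 51 0.2 [321 238  35  28 535]
scene t3 [150 161 168] [[ 0.641 -0.006]]
    [0.6409 0.0053] 69 51 -20.7 [278 217  28  19 314]
scene shelf [174 207 227] [[ 0.518 -0.3  ]]
    [ 0.509  -0.3083] 189 188 88.2 [ 209  148   79   40 1838]
jar [[0.794 0.088]]
post [[ 0.744 -0.272]]
mug [[0.665 0.349]]
side t1 [ 93 103 110] [[0.453 0.171]]
    [ 0.7748 -0.6155] 3868 2250 36.1 [     0      0    640    400 256000]
side t2 [ 94 103 112] [[0.608 0.158]]
    [ 0.7748 -0.6155] 3868 2250 36.1 [     0      0    640    400 256000]
side t3 [ 87  95 101] [[0.61  0.001]]
    [ 0.7748 -0.6155] 3868 2250 36.1 [     0      0    640    400 256000]
side shelf [104 132 151] [[ 0.504 -0.304]]
    [ 0.5051 -0.3117] 186 186 88.5 [ 363  128   76   45 1299]
jar [[0.779 0.09 ]]
post [[ 0.733 -0.27 ]]
mug [[0.681 0.344]]
```

View pics/both.png

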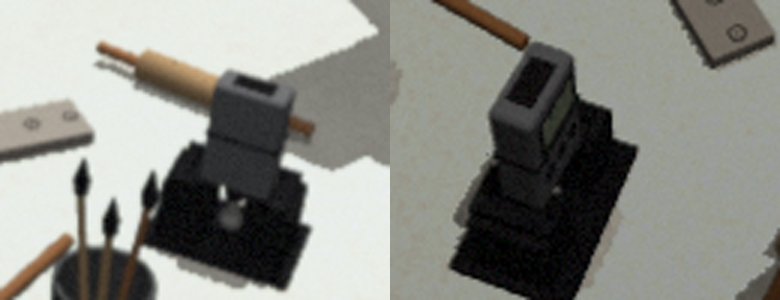

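Crop: the meter's top face centre is at scene ≈(456,208), side ≈(268,287). The long axis of its top runs left-right in the scene view, with the screen on the far side. Next: wrist looks from above.

```bash
cat >> h.py <<'E'
def look(xy,z,h,yaws,px=(320,110)):
    """move so that world point (xy,z) shows at pixel px, TCP at height h"""
    Rt=arm.current_tool_rot();p=arm.current_ee_pos();cal=arm.get_calibration("wrist");T=cal["cam_to_world"]
    o=Rt.T@(T[:3,3]-p); d=Rt.T@T[:3,:3]@np.linalg.inv(cal["intrinsics"])@np.r_[px,1]
    for y in yaws:
        Rn=R(y);ow=Rn@o;dw=Rn@d
        s=(z-h-ow[2])/dw[2]; off=ow+s*dw
        tp=np.r_[np.asarray(xy)-off[:2],h]
        try: arm.move_to(tp,Rn); break
        except arm.Unreachable: continue
    else: raise RuntimeError("no look")
    arm.sleep(.2)
    cal=arm.get_calibration("wrist");return arm.snapshot("wrist")[:,:,::-1].copy(),cal
def save(n,im,cal): cv2.imwrite(f"pics/{n}.png",im);np.savez(f"pics/{n}.npz",**cal)
def load(n): return cv2.imread(f"pics/{n}.png"),dict(np.load(f"pics/{n}.npz"))
E
python3 - <<'E'
from h import *
a=cast((456,207.7),arm.get_calibration("scene"),.145)[0];b=cast((268.3,287.3),arm.get_calibration("side"),.145)[0];print(a,b)
m=(a+b)/2
ims=[]
for n,xy,z,h in [("meter",m,.145,.27),("B",(.475,.165),.014,.2),("C",(.63,.157),.014,.2),("D",(.63,.002),.014,.2),("shelf",(.507,-.31),.014,.27)]:
    az=np.degrees(np.arctan2(xy[1],xy[0]))
    im,cal=look(xy,z,h,[az+90,az-90,az+45,az-45,az,az+180]); save(n,im,cal); ims.append(im[:260])
    print(n,arm.current_ee_pos().round(3),arm.current_joint_positions().round(0),cal["cam_to_world"][:3,3].round(3))
ims.append(ims[0]*0)
M=cv2.vconcat([cv2.hconcat(ims[i:i+2]) for i in (0,2,4)])
cv2.imwrite("pics/m1.png",cv2.resize(M,(800,488),interpolation=cv2.INTER_AREA)); print(arm.current_t())
E
```

```text
[0.48010804 0.35961324] [0.47804944 0.35676962]
meter [0.543 0.41  0.27 ] [ 32.  31.  64.   0.  86. -95.] [0.479 0.362 0.441]
B [0.553 0.197 0.2  ] [ 14.  26.  84.   0.  70. -95.] [0.477 0.17  0.371]
C [0.71  0.181 0.201] [ 10.  38.  61.   0.  81. -94.] [0.631 0.161 0.372]
D [0.714 0.007 0.2  ] [ -4.  36.  64.   0.  80. -95.] [0.633 0.006 0.371]
shelf [ 0.581 -0.35   0.27 ] [-36.  30.  64.   0.  85. -95.] [ 0.513 -0.308  0.441]
6.8167
```

View pics/m1.png

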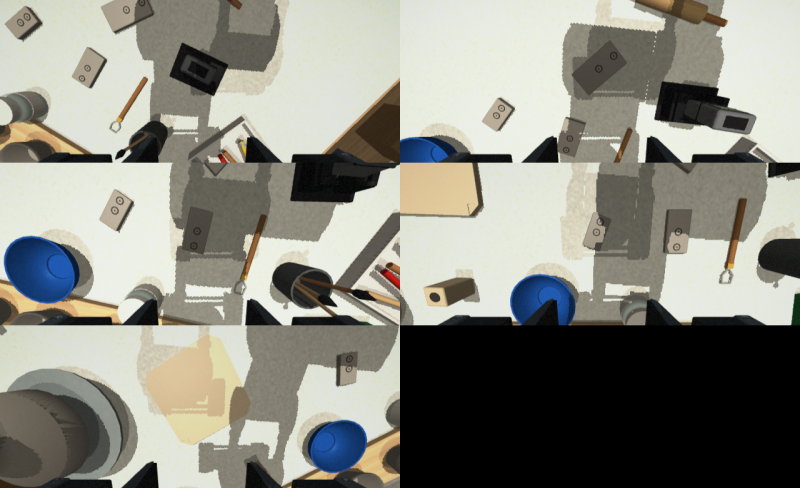

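Montage (0.625 scale): the meter top is at (198,70). The three tiles show two rings each, B at (600,68), C at (197,230) and D at (597,230). The shelf is at (200,388) and clear. Next: ring centres from enlarged crops, with Hough circles.

```bash
cat >> h.py <<'E'
def rings(im,cal,xy,half=45,z=.014,up=6):
    """find ring circles near world xy; returns world centres, px"""
    u,v=proj(np.r_[xy,z],cal)[0].astype(int)
    x0,y0=max(u-half,0),max(v-half,0)
    g=cv2.cvtColor(im[y0:v+half,x0:u+half],cv2.COLOR_BGR2GRAY)
    g=cv2.resize(g,None,fx=up,fy=up,interpolation=cv2.INTER_CUBIC)
    g=cv2.createCLAHE(3,(4,4)).apply(g)
    s=np.linalg.norm(proj(np.r_[xy[0]+.014,xy[1],z],cal)-proj(np.r_[xy,z],cal))*up/2
    C=cv2.HoughCircles(cv2.GaussianBlur(g,(5,5),0),cv2.HOUGH_GRADIENT,1,1.5*s,param1=80,param2=12,minRadius=int(s*.75),maxRadius=int(s*1.2))
    C=C[0][:6] if C is not None else np.zeros((0,3))
    o=cv2.cvtColor(g,cv2.COLOR_GRAY2BGR)
    for i,c in enumerate(C):
        cv2.circle(o,(int(c[0]),int(c[1])),int(c[2]),(0,0,255),1);cv2.putText(o,str(i),(int(c[0])+8,int(c[1])),0,.8,(0,255,0),2)
    px=(C[:,:2]+.5)/up-.5+[x0,y0]
    return (cast(px,cal,z) if len(C) else px),px,o
E
python3 - <<'E'
from h import *
L=[]
for n,xy in [("B",(.475,.165)),("C",(.625,.157)),("meter",(.625,.157)),("D",(.625,.002)),("B",(.625,.002)),("shelf",(.625,.002))]:
    im,cal=load(n);w,px,o=rings(im,cal,xy);L.append(cv2.resize(o,(266,266)))
    print(n,xy);[print("  ",i,a.round(4),b.round(1)) for i,(a,b) in enumerate(zip(w,px))]
cv2.imwrite("pics/r1.png",cv2.vconcat([cv2.hconcat(L[:3]),cv2.hconcat(L[3:])]))
E
```

```text
B (0.475, 0.165)
   0 [0.4451 0.1814] [340.8  88.7]
   1 [0.4765 0.1636] [317.7 110. ]
   2 [0.5131 0.179 ] [319.8 143.8]
   3 [0.4519 0.2004] [354.  100.2]
   4 [0.521  0.1584] [301.8 144.3]
   5 [0.4859 0.1194] [279.7 105. ]
C (0.625, 0.157)
   0 [0.6579 0.1514] [309.5 132.7]
   1 [0.6302 0.1518] [315.2 109.7]
   2 [0.6619 0.1655] [320.  138.8]
   3 [0.594  0.1668] [335.2  81.2]
   4 [0.6258 0.1805] [339.5 112. ]
   5 [0.6368 0.1657] [325.2 118.2]
meter (0.625, 0.157)
   0 [0.659  0.1508] [130.3 125.5]
   1 [0.6297 0.1509] [139.7 108.5]
   2 [0.5933 0.1739] [166.3  97. ]
   3 [0.6628 0.172 ] [142.5 136.7]
   4 [0.6449 0.1723] [148.3 126.7]
   5 [0.6758 0.1638] [133.3 140.5]
D (0.625, 0.002)
   0 [ 0.6313 -0.0041] [313.8 111. ]
   1 [0.6124 0.0034] [320.2  94.2]
   2 [ 0.6037 -0.0063] [311.8  86.2]
   3 [0.6269 0.0083] [324.3 107.2]
   4 [ 6.588e-01 -4.000e-04] [317.  134.7]
   5 [ 0.6686 -0.0155] [304.7 142.8]
B (0.625, 0.002)
   0 [0.6133 0.0023] [161.7 173. ]
   1 [ 0.6313 -0.0047] [153.7 184.3]
   2 [ 0.6286 -0.0166] [144.7 179.3]
   3 [0.6109 0.0184] [174.7 175.3]
shelf (0.625, 0.002)
   0 [ 0.6312 -0.0038] [558.  69.]
   1 [0.6117 0.0027] [558.   52.8]
   2 [0.6269 0.0067] [564.5  61.7]
   3 [ 0.6235 -0.0131] [549.5  67.7]
   4 [ 0.6112 -0.0201] [541.5  62.2]
   5 [ 0.6589 -0.003 ] [565.   87.2]
```

View pics/r1.png

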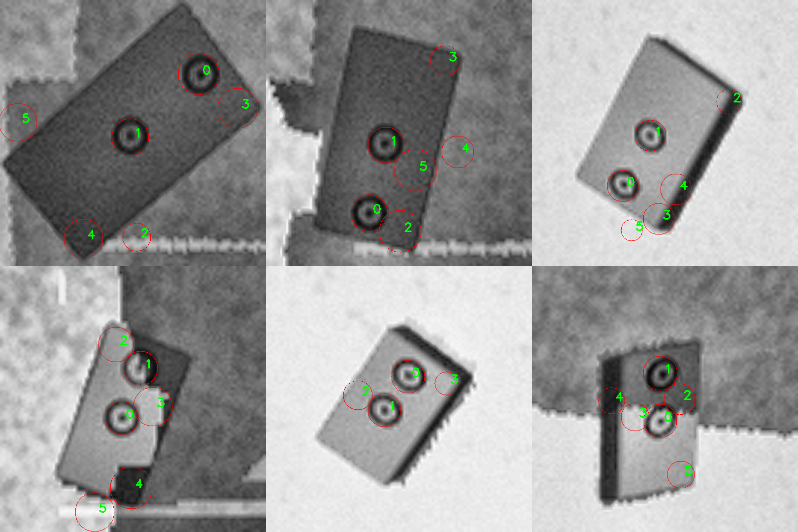

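All tiles are identified. Mid/end ring spacings are 36.1 mm (B), 27.7 mm (C) and 20.4 mm (D), so A is absent. Next: meter, cradle and shelf from the wrist pictures.

```bash
python3 - <<'E'
from h import *
im,cal=load("meter");g=cv2.cvtColor(im,cv2.COLOR_BGR2GRAY)
print(proj([[.479,.358,.145]],cal), g[60:165:6,260:380:8])
cv2.imwrite("pics/mcrop.png",cv2.convertScaleAbs(cv2.resize(im[50:170,250:390],None,fx=5,fy=5,interpolation=2),alpha=2))
im,cal=load("shelf");h=cv2.cvtColor(im,cv2.COLOR_BGR2HSV)
m=cv2.inRange(h,(5,50,60),(30,255,255));m[270:]=0
c,l,st,_=cv2.connectedComponentsWithStats(m);i=l[110,320];print(st[i])
cs,_=cv2.findContours((l==i).astype(np.uint8),0,cv2.CHAIN_APPROX_NONE)
print(rect(cast(cs[0][:,0],cal,.014)))
E
```

```text
[[319.30115354 110.11668693]] [[129 131 132 128 124 127 123 133 126 129 122  90  90  88  92]
 [129 133 133 122 130 132 131 131 125 135  99  91  90  89  95]
 [132 127 124 130  17  52 126 129 132 129  93  95  97  91  90]
 [127 135 130 132  20   2   4 135  93 137  91  90  93  89  94]
 [135 130 130 117  11  21  11   8  19  92  92  93  92  93  90]
 [126 127 127  14  17  64  37  14  15  18  78  96  92  96  92]
 [127 135 136  15  16  69  63  45   4  19  13  13  91  95  93]
 [131 126 136  22  54  67  17  20  45  21  36  10  18  75  91]
 [125 134  23  17  64  54  25  23  10  49  38  30  34  92  85]
 [127 131  17  22  32  60  25  10  17   7  43  32  35 204 208]
 [130 129  23  18  22  18  39  26  14  44  41  33  29 213 209]
 [130 133 123  16   7  14   4  36  45  45  26  32 201 202 208]
 [128 130 130 135 118  16  21  19   7  40   6  32 202 206 210]
 [120 125 126 127 127 131  39  15   4  10  16  30 208 198 209]
 [123 131 136 130 129 132  84  92  10  19  13 205 206 199 210]
 [126 130 128 131 127 126  89  95  86 118  36 227 228 227 228]
 [129 128 130 129 127 131 131 124 125 129 223 227 226 228 227]
 [134 127 127 125 132 129 123 130 128 128 228 228 225 226 228]]
[  233    14   169   177 18411]
(array([ 0.50579523, -0.31164392]), 190.58802795410156, 190.48460388183594, -1.5661849975585938)
```

View pics/mcrop.png

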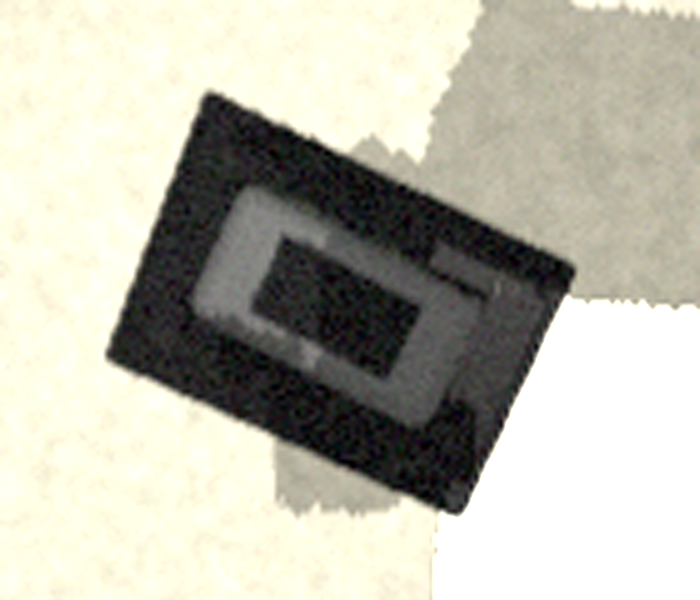

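Crop: the meter's top-face corners are at (243,183), (482,300), (428,428), (192,308), and the cradle outline is concentric. The shelf is 190×190 mm at (.506,-.312), matching the stated size. Now compute the meter pose and grasp.

```bash
cat > g.py <<'E'
from h import *
im,cal=load("meter")
q=lambda L:np.array(L)/5-.4+[250,50]
m=cast(q([(243,183),(482,300),(428,428),(192,308)]),cal,.145);c=cast(q([(208,92),(572,270),(460,515),(107,357)]),cal,.05)
def info(P):
    l=((P[1]-P[0])+(P[2]-P[3]))/2;s=((P[2]-P[1])+(P[3]-P[0]))/2
    return P.mean(0).round(4),np.linalg.norm(l).round(4),np.linalg.norm(s).round(4),np.degrees(np.arctan2(*l[::-1])),np.degrees(np.arctan2(*s[::-1]))
im_,ic=info(m),info(c)
E
python3 - <<'E'
from g import *
print(im_,ic)
for y in (im_[4],im_[4]+180):
    print(y,arm.solve_ik(np.r_[im_[0],.1012],R(y)))
E
```

```text
(array([0.4809, 0.3566]), np.float64(0.0517), np.float64(0.026), np.float64(101.18831011310377), np.float64(13.107040280235333)) (array([0.4826, 0.3561]), np.float64(0.1021), np.float64(0.0695), np.float64(102.59606071187109), np.float64(12.906947379372367))
13.107040280235333 [ 3.08445990e+01  3.34385073e+01  8.79281062e+01 -2.54444375e-14
  5.86333865e+01  1.77375587e+01]
193.10704028023534 [ 3.08445990e+01  3.34385073e+01  8.79281062e+01 -2.54444375e-14
  5.86333865e+01 -1.62262441e+02]
```

```bash
python3 - <<'E'
from h import *
p=np.array([.4812,.3564]);Y=12.5
arm.move_to(np.r_[p,.25],R(Y)); arm.move_l(np.r_[p,.1012],feed=.1)
f0=arm.current_force()
arm.grip(0.0); print(arm.current_width(),arm.current_grasp_force(),arm.current_ee_pos(),arm.current_force()-f0)
arm.move_l(np.r_[p,.2],feed=.1); arm.sleep(.3); print(arm.current_force()-f0,arm.current_width())
a=arm.snapshot("scene");b=arm.snapshot("side")
cv2.imwrite("pics/held.png",cv2.hconcat([a[100:300,330:530],b[150:350,200:400]])[:,:,::-1].repeat(2,0).repeat(2,1)); print(arm.current_t())
E
```

```text
0.028023557166024147 29.991474151611328 [0.48119628 0.35638136 0.1011897 ] [ 0.68942508 -0.25942369  0.64429026]
[-0.3197514   0.89933315 -1.70688826] 0.028045641624279333
13.5167
```

View pics/held.png

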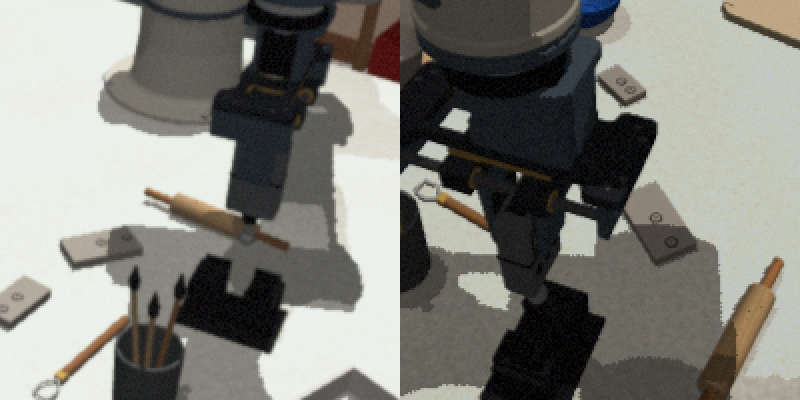

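Picture: the meter is lifted upright, width reading 28.0 mm, with the ball at scene (454,216) and side (268.5,297.5). The cradle is empty and undisturbed. Next: check the ball position, then test B.

```bash
cat >> h.py <<'E'
SP=dict(B=.036,C=.028,D=.020)
def find(k,xy,yaws,h=.2,tag=""):
    im,cal=look(xy,.014,h,yaws);save(f"{k}{tag}",im,cal)
    w,px,o=rings(im,cal,xy,half=60);cv2.imwrite(f"pics/{k}{tag}_o.png",o)
    best=None
    for i in range(len(w)):
        for j in range(i):
            d=np.linalg.norm(w[i]-w[j])
            if abs(d-SP[k])<.002 and (best is None or i+j<best[0]): best=(i+j,w[i],w[j],d)
    if best is None: return None,w
    # the ring nearer the middle of the tile: decided by caller through expected position
    return best[1:],o
Y=12.5
def press(xy,dz=.005,label=""):
    arm.move_l(np.r_[xy,.15],R(Y),feed=.2); arm.sleep(.2); f0=arm.current_force()
    arm.move_l(np.r_[xy,.115],feed=.1)
    arm.move_l(np.r_[xy,.014+.0912-dz],feed=.03); arm.sleep(.5); f=arm.current_force()-f0
    arm.sleep(.8); print(label,"force",f.round(2),(arm.current_force()-f0).round(2),arm.current_ee_pos().round(4),round(arm.current_t(),1))
    arm.move_l(np.r_[xy,.15],feed=.1)
E
python3 - <<'E'
from h import *
print(cast((454,216),arm.get_calibration("scene"),.118),cast((268.5,297.5),arm.get_calibration("side"),.118))
press(np.array([.4765,.1636]),label="Bmid");press(np.array([.4451,.1814]),label="Bend")
arm.move_l(np.r_[.4765,.15,.2],feed=.2)
for k,xy in(("C",(.6302,.1518)),("D",(.6313,-.0041))):
    r,o=find(k,np.array(xy),[Y],tag="2"); print(k,r if r is not None else o,arm.current_t())
E
python3 -c "
import cv2;a,b=[cv2.resize(cv2.imread(f'pics/{k}2_o.png'),(400,400)) for k in 'CD'];cv2.imwrite('pics/r2.png',cv2.hconcat([a,b]))"
```

```text
[[0.47452918 0.35622465]] [[0.47798965 0.35957086]]
Bmid force [2.21 0.32 2.61] [ 1.7  -0.41  3.37] [0.4765 0.1636 0.1002] 17.3
Bend force [2.74 0.55 2.39] [2.01 0.32 2.81] [0.4451 0.1814 0.1002] 20.9
C (array([0.65806902, 0.1520503 ]), array([0.62989105, 0.15145228]), np.float64(0.028184318831207218)) 23.1083
D (array([ 0.63104828, -0.00382859]), array([0.61240485, 0.00336778]), np.float64(0.019984129264195353)) 24.025
```

View pics/r2.png

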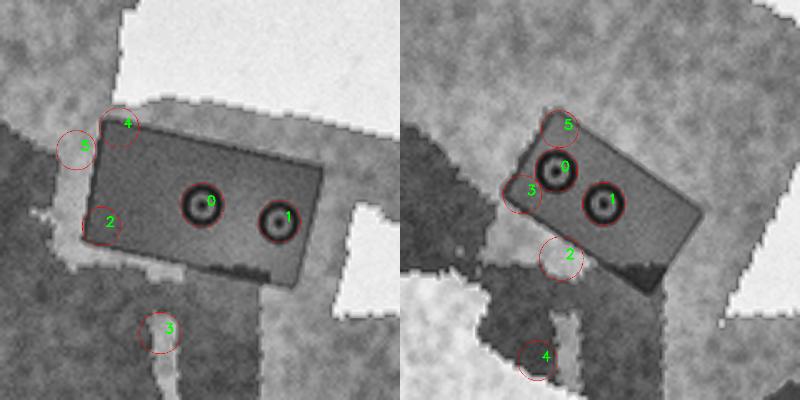

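The overlays show C and D unmoved, rings 0 and 1 hit exactly, spacings 28.2 and 20.0 mm. The pressing force was about 2.5–3 N. The rough ball rays differ by about 4 mm from the expected point, so I check the ball hovering over B's ring before moving on.

```bash
python3 - <<'E'
from h import *
xy=np.array([.4765,.1636]);arm.move_l(np.r_[xy,.15],R(Y),feed=.25);arm.move_l(np.r_[xy,.109],feed=.08);arm.sleep(.3)
L=[]
for n in("scene","side"):
    im=arm.snapshot(n);cal=arm.get_calibration(n);c=proj([[*xy,.0268],[*xy,.014]],cal);u,v=c[0].astype(int)
    print(n,c.round(1),"crop origin",u-32,v-32)
    o=cv2.resize(im[v-32:v+32,u-32:u+32,::-1],None,fx=6,fy=6,interpolation=cv2.INTER_CUBIC)
    o=cv2.convertScaleAbs(o,alpha=1.8);k=((c[0]-[u-32,v-32]+.5)*6).astype(int);cv2.drawMarker(o,tuple(map(int,k)),(0,0,255),0,16,1);L.append(o)
cv2.imwrite("pics/ball.png",cv2.hconcat(L))
E
```

```text
scene [[380.2 216.5]
 [379.9 220.5]] crop origin 348 184
side [[327.5 254.3]
 [327.3 257.9]] crop origin 295 222
```

View pics/ball.png

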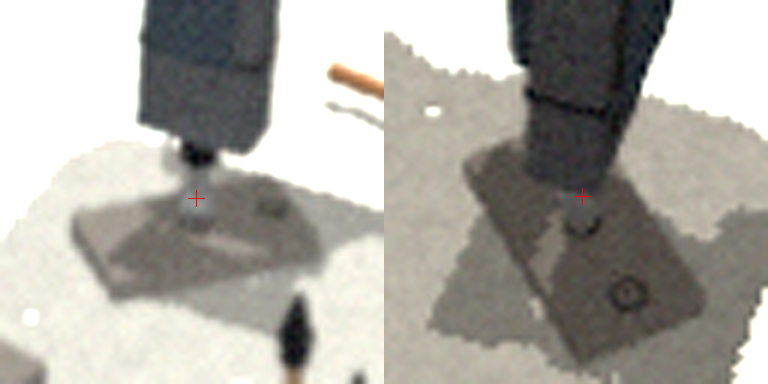

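In both views the ball sits centred on the ring, with only the ring's edge showing below it. On to C, D and the cradle.

```bash
python3 - <<'E'
from h import *
E=dict(C=((.630,.1516),(.658,.1518)),D=((.6311,-.0039),(.6123,.0031)))
arm.move_l(np.r_[.4765,.1636,.2],feed=.2)
ok=True
for k in "CD":
    r,o=find(k,np.array(E[k][0]),[Y],tag="3")
    if r is None: print(k,"not found");ok=False;break
    mid,end=sorted(r[:2],key=lambda w:np.linalg.norm(w-E[k][0])); 
    print(k,mid,end)
    if np.linalg.norm(mid-E[k][0])>.004 or np.linalg.norm(end-E[k][1])>.004: print("moved?");ok=False;break
    press(mid,label=k+"mid");press(end,label=k+"end");arm.move_l(np.r_[end,.2],feed=.2)
if ok:
    r,o=find("D",np.array(E["D"][0]),[Y],tag="4");print(r)
    r,o=find("C",np.array(E["C"][0]),[Y],tag="4");print(r)
    r,o=find("B",np.array([.4765,.1636]),[Y],tag="4");print(r)
    p=np.array([.4812,.3564]);arm.move_l(np.r_[p,.2],R(Y),feed=.2);arm.move_l(np.r_[p,.13],feed=.12);arm.move_l(np.r_[p,.1015],feed=.04);arm.sleep(.2)
    arm.grip(.06);arm.sleep(.3);arm.move_l(np.r_[p,.24],feed=.15);print("done",arm.current_width())
print(arm.current_t())
E
```

```text
C [0.63025368 0.15149921] [0.65788954 0.15178238]
Cmid force [ 2.1  -0.08  2.33] [ 2.02 -0.07  2.93] [0.6302 0.1515 0.1002] 31.4
Cend force [1.11 0.32 2.86] [ 1.53 -0.76  2.99] [0.6579 0.1518 0.1002] 35.0
D [ 0.63113843 -0.00413093] [0.61206238 0.00316626]
Dmid force [1.4  0.26 2.18] [3.45 0.   3.4 ] [ 0.6312 -0.0041  0.1002] 40.5
Dend force [1.81 0.16 4.21] [ 1.91 -0.69  3.82] [0.6121 0.0032 0.1002] 44.0
(array([ 0.63100101, -0.00406578]), array([0.61259505, 0.00299587]), np.float64(0.019714114133797617))
(array([0.65822611, 0.15158019]), array([0.62958882, 0.15150674]), np.float64(0.028637381284431895))
(array([0.44527023, 0.1822797 ]), array([0.47560419, 0.16377834]), np.float64(0.035530967559877495))
done 0.06023100625668728
53.0
```

```bash
cat >> h.py <<'E'
W=dict(B=.052,C=.044,D=.036);G=.003;PY=-1.6
def pick_place(k,mid,end,dst,layer):
    a=np.degrees(np.arctan2(*(end-mid)[::-1]))
    y=(a+90-PY+90)%180-90+PY          # tool yaw nearest the placing yaw
    print(k,"tile x",round(a,1),"tool yaw",round(y,1))
    arm.grip(W[k]+.022)
    arm.move_to(np.r_[mid,.12],R(y));arm.move_l(np.r_[mid,.04],feed=.15);arm.move_l(np.r_[mid,G],feed=.05);arm.sleep(.2)
    arm.grip(0);print(" width",arm.current_width(),arm.current_grasp_force())
    if arm.current_width()<W[k]-.004: print("MISSED");return False
    arm.move_l(np.r_[mid,.16],feed=.12)
    arm.move_l(np.r_[dst,.16],R(PY),feed=.2)
    zt=.014*(layer+1)+G
    arm.move_l(np.r_[dst,zt+.03],feed=.15);arm.move_l(np.r_[dst,zt+.0006],feed=.03);arm.sleep(.3)
    print(" placed width",arm.current_width(),arm.current_ee_pos().round(4))
    arm.grip(W[k]+.014);arm.sleep(.2);arm.move_l(np.r_[dst,zt+.05],feed=.06);arm.move_l(np.r_[dst,.2],feed=.2)
    return True
E
python3 - <<'E'
from h import *
cal=arm.get_calibration("scene");print("loop",cast([(391,263),(352,296)],cal,.006).round(3))
dst=np.array([.5058,-.3116])
print(pick_place("B",np.array([.4762,.1637]),np.array([.4452,.1818]),dst,0))
im,cal=look(dst,.028,.2,[PY+180,PY,-121,59]);save("p1",im,cal);w,px,o=rings(im,cal,dst,half=60,z=.028);print(w[:3])
cv2.imwrite("pics/p1_o.png",cv2.resize(im,None,fx=1,fy=1))
print(arm.current_joint_positions().round(),arm.current_t())
E
```

```text
loop [[0.585 0.273]
 [0.726 0.27 ]]
B tile x 149.7 tool yaw 59.7
 width 0.05204254875809845 29.89065706729889
 placed width 0.052187051677538995 [ 0.5058 -0.3116  0.0177]
True
[[ 0.50606154 -0.3115264 ]
 [ 0.50718078 -0.27534187]
 [ 0.52649131 -0.35537198]]
[-30.  23.  88.  -0.  68. 151.] 68.6417
```

View pics/p1_o.png

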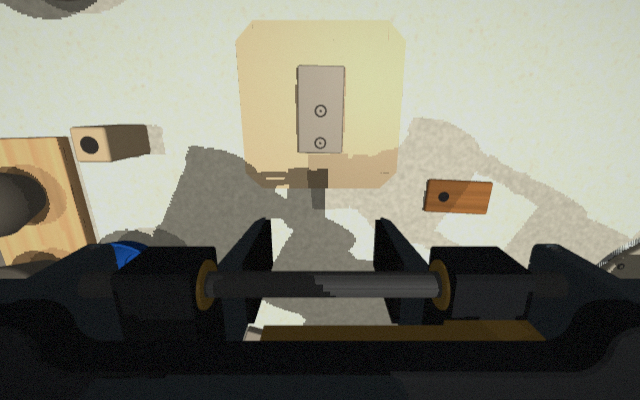

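B lies flat on the middle of the shelf, with its rings at (320,111) and (320,143), i.e. at (.506,-.312) and square. Next C, then D, each re-measured first.

```bash
python3 - <<'E'
from h import *
E=dict(C=((.630,.1516),(.658,.1518)),D=((.6311,-.0040),(.6123,.0031)))
dst=np.array([.506,-.3115])
for n,k in enumerate("CD"):
    r,o=find(k,np.array(E[k][0]),[80,-100,Y],tag="5")
    if r is None: print(k,"not found");break
    mid,end=sorted(r[:2],key=lambda w:np.linalg.norm(w-E[k][0]));print(k,mid,end)
    if np.linalg.norm(mid-E[k][0])>.004 or np.linalg.norm(end-E[k][1])>.004: print("moved?");break
    if not pick_place(k,mid,end,dst,n+1): break
    z=.014*(n+3)
    im,cal=look(dst,z,.2,[PY+180]);save("p2"+k,im,cal);w,px,o=rings(im,cal,dst,half=60,z=z);print(w[:3])
im2=arm.snapshot("side")[:,:,::-1]
cv2.imwrite("pics/p2.png",cv2.vconcat([im[:230],im2[70:370]])); print(arm.current_t())
E
```

```text
C not foundTraceback (most recent call last):
  File "<stdin>", line 13, in <module>
NameError: name 'im' is not defined. Did you mean: 'im2'?
```

```bash
python3 - <<'E'
from h import *
im,cal=load("C5");o=cv2.imread("pics/C5_o.png");print(arm.current_ee_pos().round(3),proj([[.63,.1516,.014]],cal))
cv2.imwrite("pics/c5v.png",cv2.hconcat([cv2.resize(im[:300],(500,234)),cv2.resize(o,(234,234))]))
E
```

```text
[0.713 0.14  0.2  ] [[320.06405395 109.58686114]]
```

View pics/c5v.png

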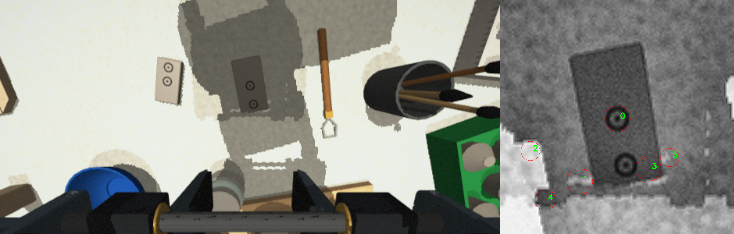

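C is where it was: ring 0 sits at the expected pixel, and Hough just missed the end ring. D, at full-frame pixel ≈(215,95), has been knocked closer. Measure both again from this image, with tighter crops.

```bash
python3 - <<'E'
from h import *
im,cal=load("C5")
print("C",[a.round(4) for a in rings(im,cal,np.array([.635,.1516]),half=40)[0]])
d=cast((168*1.28,74*1.28),cal,.014)[0];print(d)
w,px,o=rings(im,cal,d,half=30);print("D",[a.round(4) for a in w]);cv2.imwrite("pics/d5.png",o)
E
```

```text
C [array([0.6296, 0.1512]), array([0.6574, 0.1515]), array([0.6747, 0.1576]), array([0.5962, 0.1343]), array([0.6581, 0.1792])]
[0.59216767 0.03355594]
D [array([0.6019, 0.0295]), array([0.5831, 0.0359]), array([0.6128, 0.0562]), array([0.5846, 0.0473]), array([0.6023, 0.0602])]
```

View pics/d5.png

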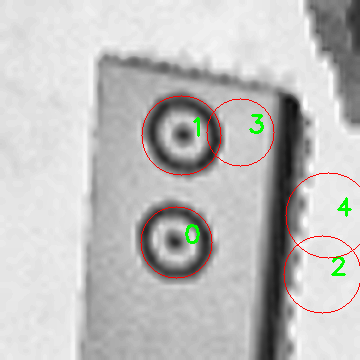

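D's rings at (175,240) and (182,134) are both cleanly found: mid (.602,.0295), end (.583,.036), spacing 19.9 mm. Proceed.

```bash
sed -i 's/rings(im,cal,xy,half=60)/rings(im,cal,xy,half=40)/' h.py; python3 - <<'E'
from h import *
dst=np.array([.506,-.3115])
def chk(k,z):
    im,cal=look(dst,z,.2,[PY+180]);save("p2"+k,im,cal);w,px,o=rings(im,cal,dst,half=45,z=z);print(" pile",w[:2].round(4).tolist());return im
ok=pick_place("C",np.array([.6298,.1514]),np.array([.6577,.1516]),dst,1)
if ok:
    im=chk("C",.042)
    r,o=find("D",np.array([.6019,.0295]),[80,-100,Y],tag="6");print(r)
    if r is not None:
        e=np.array([.6019,.0295]);mid,end=sorted(r[:2],key=lambda w:np.linalg.norm(w-e))
        if np.linalg.norm(mid-e)<.004 and pick_place("D",mid,end,dst,2): im=chk("D",.056)
im2=arm.snapshot("side")[:,:,::-1]
cv2.imwrite("pics/p2.png",cv2.vconcat([im[:230],im2[70:370]])); print(arm.current_t())
E
```

```text
C tile x 0.4 tool yaw -89.6
 width 0.0439001696875096 30.00012516975403
 placed width 0.04334186764560398 [ 0.5061 -0.3115  0.0317]
 pile [[0.5066, -0.3119], [0.5075, -0.2839]]
(array([0.60162912, 0.02852526]), array([0.58309188, 0.03681705]), np.float64(0.020307215855615495))
D tile x 155.9 tool yaw 65.9
 width 0.03620158174573994 29.497838616371155
 placed width 0.035862994129841674 [ 0.506  -0.3115  0.0457]
 pile [[0.5062, -0.2908], [0.5059, -0.3109]]
106.9083
```

View pics/p2.png

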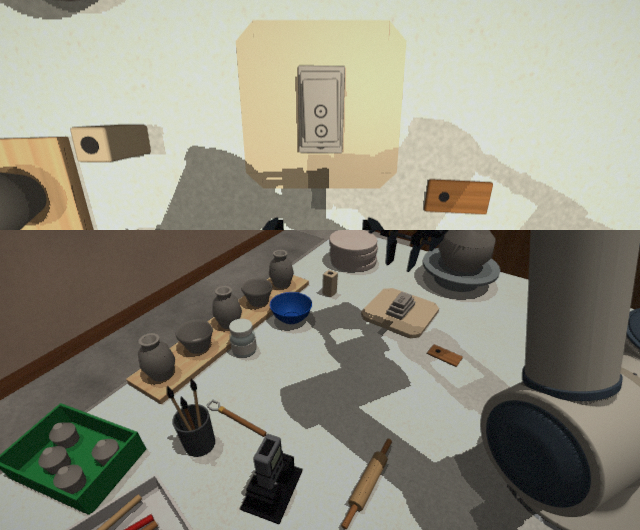

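The pile is square and centred at wrist (321,110). In the side view the meter stands upright in its cradle at (270,465), and the bystanders are in place. Handing in.

```bash
python3 -c "
from rig import arm
print(arm.sign_off(),arm.current_t())"
```

```text
the job is handed in; nothing more can be done
the job is handed in; nothing more can be done
```

I handed the job in at about 107 s; no verdict came back. Tile A was absent, so I metered B, C and D (middle ring, then end ring, about 2–4 N each), stood the meter back in its cradle and stacked the three squarely on the middle of the shelf, ring centres within about 1 mm; D had been knocked aside after its test, so I re-measured it before picking it up.

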